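# Stow soap bars in the child-safe airtight tub

## Task

Put away the green soap bars: feel along the rubber rail beside the tub's lid until the fingertip drops into the hidden recess, press the catch there so that the lid springs open, and lay all the soap bars from the worktop inside the tub. Then shut the lid until it clicks and press the sealing band home section by section, all six, so that the tub is airtight. Leave the brush, peg, scoop and thread reel where they are.

Things in the scene. Friction and masses are not known exactly. Their poses are not given: they have to be found in the camera images.
- tub: Child-safe airtight tub, grey with a white lid, fixed to the worktop. Origin: centre of its underside, z up. Outer size 180 (x) x 190 (y) x 60 mm high, walls 5 mm, floor 5 mm thick, one compartment of 170 x 180 mm. The lid is hinged along the upper edge at y = -95 mm; its free edge is at y = +95 to +100 mm; shut, its plain top is 70 mm above the worktop.
- rail_mid (a point): Middle of the upper face of the flat dark rubber rail that runs along the tub's x axis just outside the lid's free edge: 62 mm above the worktop, 36 mm wide, x from -88 to +88 mm between two grey end posts of the same height. It looks the same all along; under one 44 mm length of it (middle anywhere from x = -66 to +66 mm) is the hidden recess.
- catch (a joint): Travel (m) of the hidden catch: 0 at rest, 0.006 fully pressed, springs back; it frees the lid on the way, at the latest at 0.005. Over the recess the rail's rubber (44 mm long, full width) gives way at 0.5 to 1.2 N and sinks 8 mm, so a closed fingertip slid along the rail drops in; a further 6 mm of push (1.5 rising to 4 N) presses the catch. The rest of the rail is rigid.
- lid (a joint): Angle (rad) of the lid: 0 shut, 1.75 wide open, leaning back past upright over the tub's -y side. 190 mm from hinge to free edge, 8 mm thick. Once the catch is pressed a soft spring swings it wide open in 1 to 4 s (a hand above it only delays it) and holds it open. It can be pushed over and down with 1 to 3 N at the free edge. Below 0.02 and let go, it is latched.
- hinge_mid (a point): Middle of the lid's hinge line, which is parallel to the tub's x axis, 60 mm above the worktop. Along its free edge the lid carries a thin skirt that reaches 32 mm below the hinge plane, outside the tub's wall; when the lid stands open it points over the tub.
- lid_spot (a point): Where to press the lid shut: the spot on the plain middle of its upper face, 145 mm from the hinge line, as it lies when the lid is shut (the point is fixed to the tub and does not swing with the lid). The last push, until it clicks under the catch, takes 6 to 14 N; then it stays down by itself.
- seal_1 (a joint): How far (m) section 1 of 6 of the dark rubber sealing band round the lid's edge is pressed in: 0 proud, 0.005 fully home; stays where it is left, gives way at 6 to 8 N. With the lid shut its centre is at (x, y) = (-76, -45) mm in the tub's frame, its upper face 26 x 70 mm, 74 mm above the worktop when proud, 69 mm when home. Push straight down near its middle.
- seal_2 (a joint): How far (m) section 2 of 6 of the dark rubber sealing band round the lid's edge is pressed in: 0 proud, 0.005 fully home; stays where it is left, gives way at 6 to 8 N. With the lid shut its centre is at (x, y) = (-76, +29) mm in the tub's frame, its upper face 26 x 70 mm, 74 mm above the worktop when proud, 69 mm when home. Push straight down near its middle.
- seal_3 (a joint): How far (m) section 3 of 6 of the dark rubber sealing band round the lid's edge is pressed in: 0 proud, 0.005 fully home; stays where it is left, gives way at 6 to 8 N. With the lid shut its centre is at (x, y) = (-47, +81) mm in the tub's frame, its upper face 84 x 26 mm, 74 mm above the worktop when proud, 69 mm when home. Push straight down near its middle.
- seal_4 (a joint): How far (m) section 4 of 6 of the dark rubber sealing band round the lid's edge is pressed in: 0 proud, 0.005 fully home; stays where it is left, gives way at 6 to 8 N. With the lid shut its centre is at (x, y) = (+47, +81) mm in the tub's frame, its upper face 84 x 26 mm, 74 mm above the worktop when proud, 69 mm when home. Push straight down near its middle.
- seal_5 (a joint): How far (m) section 5 of 6 of the dark rubber sealing band round the lid's edge is pressed in: 0 proud, 0.005 fully home; stays where it is left, gives way at 6 to 8 N. With the lid shut its centre is at (x, y) = (+76, +29) mm in the tub's frame, its upper face 26 x 70 mm, 74 mm above the worktop when proud, 69 mm when home. Push straight down near its middle.
- seal_6 (a joint): How far (m) section 6 of 6 of the dark rubber sealing band round the lid's edge is pressed in: 0 proud, 0.005 fully home; stays where it is left, gives way at 6 to 8 N. With the lid shut its centre is at (x, y) = (+76, -45) mm in the tub's frame, its upper face 26 x 70 mm, 74 mm above the worktop when proud, 69 mm when home. Push straight down near its middle.
- bar_1: a green soap bar, rounded, 52 (x) x 77 (y) x 26 (z) mm, 0.12 kg; origin at the centre of its underside, lying flat at the start. There are three or four bars; an absent one has no pose.
- bar_2: a green soap bar, rounded, 52 (x) x 77 (y) x 26 (z) mm, 0.12 kg; origin at the centre of its underside, lying flat at the start. There are three or four bars; an absent one has no pose.
- bar_3: a green soap bar, rounded, 52 (x) x 77 (y) x 26 (z) mm, 0.12 kg; origin at the centre of its underside, lying flat at the start. There are three or four bars; an absent one has no pose.
- bar_4: a green soap bar, rounded, 52 (x) x 77 (y) x 26 (z) mm, 0.12 kg; origin at the centre of its underside, lying flat at the start. There are three or four bars; an absent one has no pose.
- brush: bystander: orange nail brush, 30 x 85 x 23 mm, lying near the worktop's front edge; origin at its underside; to be left where it is.
- peg: bystander: wooden clothes peg, 15 x 72 x 12 mm, lying near the worktop's front edge; origin at its underside; to be left where it is.
- scoop: bystander: blue measuring scoop, 57 x 130 x 34 mm, behind the work; origin at its underside; to be left where it is.
- spool: bystander: blue reel of thread, 28 mm across, 42 mm high, standing at the back near the wall shelf (its underside is 0.50 m above the worktop, its front edge 0.58 m ahead of the robot's base); origin at its underside; to be left where it is.
Mind the look-alikes: they are no part of the job. Leave any turquoise look-alike of the bar_1 alone.

How it is judged (in metres and radians):
On the way, in this order (a step that is already met when the one before it is completed fails the run):
1. the hidden catch is pressed (value of joint catch above 0.0015 m), for 0.05 s.
2. the lid has sprung open (value of joint lid above 1.3 rad), for 0.2 s.
3. every soap bar is in the tub (x of bar_1 in the frame of tub between -0.08 and 0.08 m and y of bar_1 in the frame of tub between -0.085 and 0.085 m and z of bar_1 in the frame of tub between -0.005 and 0.04 m and x of bar_2 in the frame of tub between -0.08 and 0.08 m and y of bar_2 in the frame of tub between -0.085 and 0.085 m and z of bar_2 in the frame of tub between -0.005 and 0.04 m and x of bar_3 in the frame of tub between -0.08 and 0.08 m and y of bar_3 in the frame of tub between -0.085 and 0.085 m and z of bar_3 in the frame of tub between -0.005 and 0.04 m and x of bar_4 in the frame of tub between -0.08 and 0.08 m and y of bar_4 in the frame of tub between -0.085 and 0.085 m and z of bar_4 in the frame of tub between -0.005 and 0.04 m), for 0.3 s.
4. the lid is shut and latched (value of joint lid below 0.02 rad), for 0.3 s.
5. all six seal sections are home with the lid shut (value of joint each of seal_1, seal_2, seal_3, seal_4, seal_5, seal_6 above 0.004 m and value of joint lid below 0.02 rad), for 0.2 s.
At the end, for the whole second after the job is handed in: Every present soap bar lies at rest within the tub's walls with its origin less than 40 mm above the tub's underside, the lid is shut (angle below 0.02 rad) and each of the six seal sections is pressed in by more than 4 of its 5 mm (all of step 3 and all of step 5 and linear speed of each of bar_1, bar_2, bar_3, bar_4 below 0.02 m/s); the robot touches nothing.
It fails at once if a bystander (brush, peg, scoop or thread reel) is moved by more than 3 cm (distance of any of brush, peg, scoop, spool from where it was at the start of the episode above 0.03 m).
Of bar_1, bar_2, bar_3, bar_4 only 3 to 4 are there at a start; the rules pass over those that are not, and their reading is None.
At some moment in a run one of bar_1, bar_2, bar_3, bar_4 may be knocked a few centimetres aside while the robot is not near it.
Once in a run the grip may slacken for a moment while it holds something.
It also fails if it takes over 200 s, if anything falls off the work surface, if the arm or the gripper's body presses on something with over 40 N, if the wrist force passes 120 N, or if a joint passes its speed limit or range.

## Robot

A 6-joint arm with a two-finger parallel gripper is mounted at the origin on a cart in front of the work surface, level with it; the furniture and walls round the work are solid. World frame = base frame: x ahead of the robot, y to its left, z up, the work surface at z = 0. Lengths are in mm, angles in rad, forces in N, time in s.
With the tool pointing down it reaches from about 275 to 825 mm from the base axis. Payload 5.2 kg.
Tool frame: the origin (TCP) lies at the very end of the fingers, on their centre line; the grasp point (between the pads) lies 19 mm behind it; z points along the fingers, y is the line along which they close (so a half turn about z gives the same grasp; the last joint's range is limited). The gripper opens to 93 mm and grips with 3 to 60 N. Pads are 15 mm wide; open, the fingers measure 128 mm over their backs; the gripper's body (75 mm by 188 mm) begins 65 mm behind the grasp point.
Start: joints at [-1.472, 0.259, 1.535, -0, 1.348, -0.203], TCP at [163.503, -525.14, 218.653] pointing down, gripper open.
Joint ranges: [-3.14, 3.14], [-0.91, 2.08], [0.19, 2.58], [-1.22, 4.36], [0.22, 2.71], [-3.12, 3.12]. Speed limits (rad/s): [2.57, 2.57, 3.14, 3.14, 3.14, 3.14].

## Interface

Orientations are given as a unit quaternion [x, y, z, w].
In Python, from bench import get_obs, read_camera, sign_off gives the robot as it stands. The module is installed in compiled form; this text tells all that it offers.
- The arm moves only by the tool apply_moves, never from a script. Its argument "increments" is a list that holds one entry, the list of rows, each a list of 7 numbers: the shift along the tool's x, y, z in m, then the turn, a rotation vector about the tool's x, y, z in degrees, then the opening, from 0 (shut) to 1 (fully open). A call has exactly 8 rows; each row is the pose to reach, as a shift and turn from the pose commanded when the call began, along the tool's axes at that moment; what a row does not reach only later rows make up. A row lasts 1/10 s, in which the tool goes at most 50 mm and 8.59 degrees, less where a joint would pass 70% of its speed; a pose out of reach is approached as far as the arm can. A call with a gripper value outside its range is refused whole. The fingers move at their own pace and stop on an object; "force" is the grip in N (left out, the last holds). Time passes only in rows, so rows that repeat a pose let the fingers close, or fill a call up. It gives the time, the measured TCP pose, the force, the opening and the grip force at its end, in the units of the state.
- get_obs(): the state, without advancing time (a new reading comes with each control period).
- read_camera(name): name is "side" or "top" or "wrist"; returns a dict with "img" (384x512x3 uint8, red, green, blue), "vertical_fov" (degrees; the focal length in pixels is half the picture's height over the tangent of half this angle, whatever the lens; pixels are square), "cx", "cy" (the principal point, pixels), "R" (3x3) and "t" (3): a world point X has camera coordinates R X + t; the wrist camera has in their place "hand_eye" (4x4, takes a point from camera to tool coordinates, whose origin is the TCP and whose axes are the flange's). Camera axes: x right, y down, z forward; pixel columns grow to the right and rows downward; lengths in mm; the calibration is good to about 2 mm. A picture is of the moment at which its call begins: read the wrist's pose just before it. There is no depth.
- sign_off(): hands the job in; it is judged then, once.
The state is a dict: "clock": time; "qpos": joint angles; "qvel": joint speeds; "effort": joint torques, N m; "ee_pos": TCP position; "orientation": TCP orientation; "ft_force": force on the tool from outside, world axes, zero at the start; "torque": the same for the moment, N m; "gripper_width": finger opening in mm; "grasp_force": force on a finger pad.
Only numpy, scipy, OpenCV 4.12 (cv2) and the standard library are available. Lean on these libraries where they do the work, as an engineer would, in place of code of your own. Each camera call takes 0.05 s, during which the arm holds its last target. There are 200 camera calls.

## Working session

There is one attempt and no reset: what is moved stays moved. The work goes in short steps, Python scripts to look and compute and a tool call to move; the robot and the scene stay as the last step left them, time stands still between calls to the robot, and variables do not carry over. Pictures are saved under pics/ and viewed, at most 14 in all, crops included, and the job is handed in when it is done.

Besides the shell and the picture viewer there is one more tool, called after "Request:" as name(argument=value, ...) on one line, values as JSON. apply_moves: Moves the arm, as the interface text tells. Its arguments: {"type":"object","properties":{"increments":{"type":"array"},"force":{"type":"number"}},"required":["increments"]}

```bash
mkdir -p pics; python3 - <<'E'
from bench import *
import cv2,pickle
print(get_obs())
d={}
for n in("top","side"):
    c=read_camera(n);d[n]=c
    cv2.imwrite(f"pics/{n}0.png",cv2.resize(c["img"][:,:,::-1],(800,600),interpolation=cv2.INTER_CUBIC))
    print(n,{k:v for k,v in c.items() if k!="img"})
pickle.dump(d,open("c0.pkl","wb"))
E
```

```text
{'clock': 0.0, 'qpos': array([-1.47180956e+00,  2.59324155e-01,  1.53604325e+00, -4.55745011e-07,
        1.34801859e+00, -2.02781014e-01]), 'qvel': array([-0.00181467,  0.00068311, -0.00038085,  0.00182823, -0.00220892,
        0.00118687]), 'effort': array([-6.50888614e-04, -4.37313759e+01, -2.83999050e+01,  7.18936441e-02,
        4.12771152e-02, -1.58862167e-04]), 'ee_pos': array([ 163.44285758, -524.59228983,  217.84384938]), 'orientation': array([ 9.88638199e-01,  1.50312030e-01,  4.62917212e-05, -8.95472585e-04]), 'ft_force': array([ 0.26388858,  0.24441525, -0.0922512 ]), 'torque': array([-0.0127968 , -0.00774046,  0.02327956]), 'grasp_force': 0.0, 'gripper_width': 93.06536603493436}
top {'vertical_fov': 46.91360038554526, 'cx': 248.04626270497906, 'cy': 197.1978017970077, 'R': array([[ 0.01487365, -0.99986739, -0.00663175],
       [-0.99646673, -0.01427411, -0.08276654],
       [ 0.0826609 ,  0.00783936, -0.9965469 ]]), 't': array([-8.87067210e-01,  5.34119621e+02,  1.10761439e+03])}
side {'vertical_fov': 54.92985426094397, 'cx': 245.97651172417764, 'cy': 187.50880581481434, 'R': array([[-0.99880989, -0.04857501,  0.00438975],
       [-0.03055109,  0.55295073, -0.83265366],
       [ 0.03801885, -0.83179682, -0.55377668]]), 't': array([ 503.5768495 ,   74.07648127, 1032.13367375])}
```

View pics/top0.png

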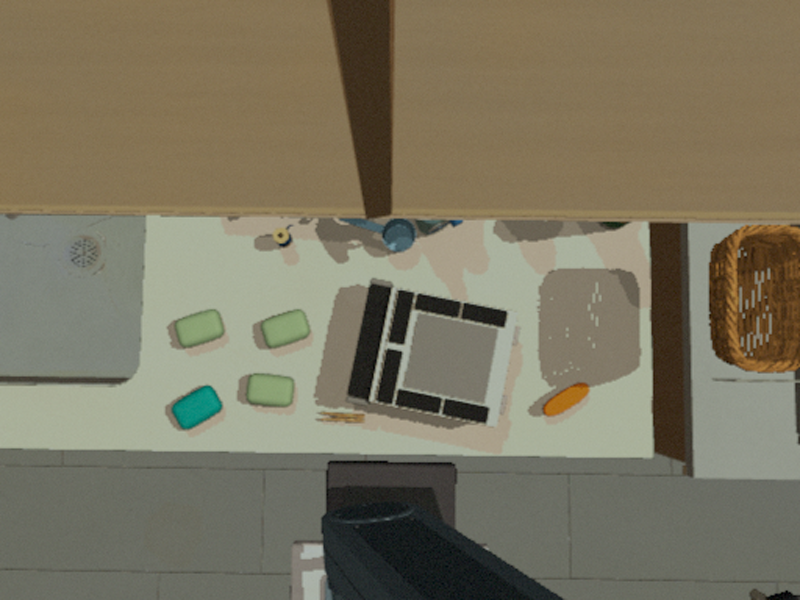

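View pics/side0.png

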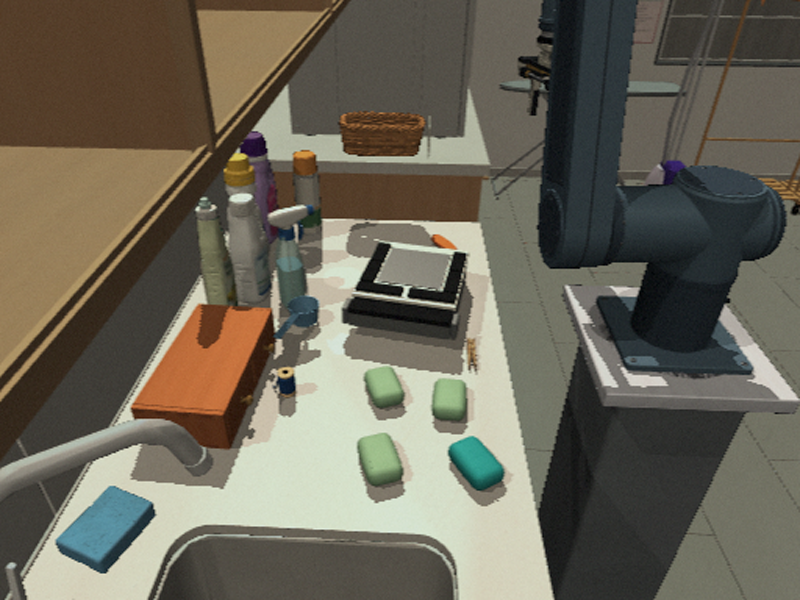

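The top view shows the tub with its rail at about (370,342) in the 800 px picture, and the hinge on the right side. Three green bars sit at (200,328), (286,328) and (270,389). The turquoise look-alike is at (197,407), so I'll leave it. The peg is at (341,416), the brush at (566,399), the spool at (282,236) and the scoop at (398,235). The side view agrees: three green bars and one turquoise. Next is an enlarged crop to confirm the bars and find the tub's corners.

```bash
cat > h.py <<'E'
import numpy as np,cv2,pickle
from scipy.spatial.transform import Rotation as Rn
def ray(c,uv,z,off=(0,0),s=1.0):
    f=192/np.tan(np.radians(c["vertical_fov"]/2))
    u,v=uv[0]/s+off[0],uv[1]/s+off[1]
    d=c["R"].T@np.array([(u-c["cx"])/f,(v-c["cy"])/f,1]); o=-c["R"].T@c["t"]
    return (o+d*(z-o[2])/d[2])
def proj(c,X):
    f=192/np.tan(np.radians(c["vertical_fov"]/2)); p=c["R"]@np.array(X,float)+c["t"]
    return np.array([f*p[0]/p[2]+c["cx"],f*p[1]/p[2]+c["cy"]])
E
python3 - <<'E'
from h import *
d=pickle.load(open("c0.pkl","rb"));c=d["top"]
im=c["img"][165:285,100:340,::-1]
cv2.imwrite("pics/crop1.png",cv2.resize(im,(800,400),interpolation=cv2.INTER_CUBIC))
hsv=cv2.cvtColor(c["img"],cv2.COLOR_RGB2HSV)
m=cv2.inRange(hsv,(35,50,80),(70,255,255))
n,l,st,ce=cv2.connectedComponentsWithStats(m)
for i in range(1,n):
    if st[i,4]>100:
        r=cv2.minAreaRect(np.argwhere(l==i)[:,::-1].astype(np.float32))
        P=[ray(c,p,22)[:2] for p in cv2.boxPoints(r)]
        print(st[i],ce[i],ray(c,ce[i],20).round(1),[ (np.linalg.norm(P[k]-P[k+1]).round(1),np.degrees(np.arctan2(*(P[k+1]-P[k])[::-1])).round(1)) for k in(0,1)])
E
```

```text
[112 198  31  24 553] [127.09222423 209.62025316] [498.  315.7  20. ] [(np.float64(76.4), np.float64(-70.6)), (np.float64(50.5), np.float64(-159.7))]
[167 198  31  25 551] [182.18511797 209.76950998] [499.6 174.7  20. ] [(np.float64(75.7), np.float64(-70.6)), (np.float64(49.5), np.float64(-160.2))]
[158 239  30  21 565] [172.41769912 249.21946903] [399.1 196.8  20. ] [(np.float64(73.6), np.float64(-89.1)), (np.float64(50.3), np.float64(-178.5))]
```

View pics/crop1.png

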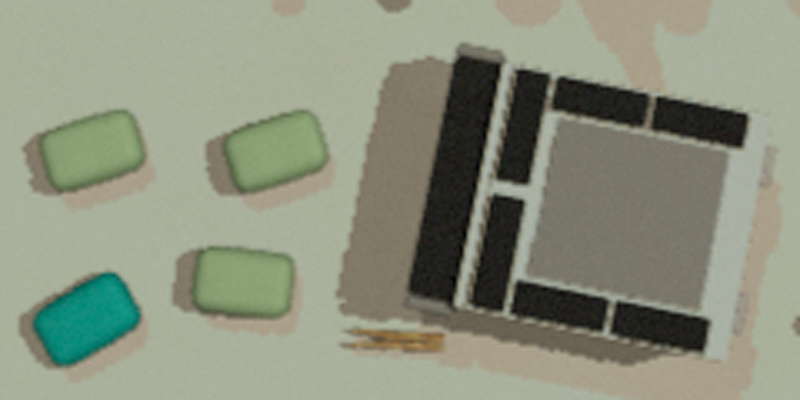

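The crop confirms three green bars at crop (93,150), (276,151) and (243,282), and the turquoise look-alike at (87,319), which is a different colour and stays put. The rail's corners are (459,57), (502,62), (410,297) and (453,304). The seal centres are 3 (497,253), 4 (525,127), 5 (602,102), 6 (699,122), 2 (561,306) and 1 (659,327).

```bash
cat >> h.py <<'E'
def fit(A,B):
    ca,cb=A.mean(0),B.mean(0);H=(A-ca).T@(B-cb)
    th=np.arctan2(H[0,1]-H[1,0],H[0,0]+H[1,1]);R=np.array([[np.cos(th),-np.sin(th)],[np.sin(th),np.cos(th)]])
    return th,cb-R@ca,R
E
python3 - <<'E'
from h import *
from bench import get_obs
d=pickle.load(open("c0.pkl","rb"));c=d["top"]
S=[(497,253,-47,81),(525,127,47,81),(602,102,76,29),(699,122,76,-45),(561,306,-76,29),(659,327,-76,-45)]
o=(100-.35,165-.35)
B=np.array([ray(c,s[:2],74,o,10/3)[:2] for s in S]);A=np.array([s[2:] for s in S],float)
th,t,R=fit(A,B);print(np.degrees(th),t,(B-(A@R.T+t)).round(1))
rc=[(459,57),(502,62),(410,297),(453,304)]
Q=np.array([ray(c,p,62,o,10/3)[:2] for p in rc]);print(((Q-t)@R).round(1), Q.mean(0))
ym=((Q-t)@R).mean(0)[1]
for x in(-88,0,88):print(x,(R@[x,ym]+t).round(1))
# reachability etc
print(Rn.from_quat(get_obs()["orientation"]).as_matrix().round(3))
dd=pickle.load(open("c0.pkl","rb"))["side"]
hsv=cv2.cvtColor(dd["img"],cv2.COLOR_RGB2HSV);m=cv2.inRange(hsv,(35,50,80),(70,255,255))
n,l,st,ce=cv2.connectedComponentsWithStats(m)
for i in range(1,n):
    if st[i,4]>100:print(ce[i],ray(dd,ce[i],17).round(1))
E
```

```text
-10.838111203337927 [455.85510495 -85.45955243] [[-0.2  0.3]
 [-0.7 -1.1]
 [-0.3 -0.6]
 [-0.   1.3]
 [ 0.6 -0.9]
 [ 0.6  1. ]]
[[ 88.4 138.1]
 [ 91.2 106.2]
 [-91.7 137.1]
 [-90.3 105.3]] [478.14779209  34.15358061]
-88 [392.3  50.6]
0 [478.7  34. ]
88 [565.2  17.5]
[[ 0.955  0.297 -0.   ]
 [ 0.297 -0.955  0.002]
 [ 0.    -0.002 -1.   ]]
[245.12258065 246.52903226] [497.7 177.5  17. ]
[287.25773196 254.62061856] [397.  199.9  17. ]
[242.41099855 292.89725036] [496.2 319.4  17. ]
```

```bash
cat >> h.py <<'E'
import json,os
TH,T0=np.radians(-10.84),np.array([455.9,-85.5])
def tub(x,y):
    c,s=np.cos(TH),np.sin(TH);return [T0[0]+c*x-s*y,T0[1]+s*x+c*y]
def cmd(): return json.load(open("cmd.json"))
def plan(*wps,vmax=45,wmax=8.2):
    """wps: (x,y,z,yawdeg,grip[,hold rows | -min rows]); prints calls, tracks commanded pose"""
    p=cmd();rows=[]
    for w in wps:
        w=list(w);a=np.array(p[:4],float);b=np.array(w[:4],float);k=w[5] if len(w)>5 else 0
        n=max(int(np.ceil(np.linalg.norm(b[:3]-a[:3])/vmax)),int(np.ceil(abs(b[3]-a[3])/wmax)),1,-k)
        rows+=[list(a+(b-a)*i/n)+[w[4]] for i in range(1,n+1)]+[list(b)+[w[4]]]*max(k,0)
        p=list(b)+[w[4]]
    while len(rows)%8:rows.append(rows[-1])
    p=np.array(cmd()[:4],float)
    for i in range(0,len(rows),8):
        y=np.radians(p[3]);c,s=np.cos(y),np.sin(y);A=np.array([[c,s,0],[s,-c,0],[0,0,-1]]);o=[]
        for r in rows[i:i+8]:
            d=(A.T@(np.array(r[:3])-p[:3])/1000).round(4);t=round(-(r[3]-p[3]),1)
            o.append([*map(float,d),0,0,t,r[4]])
        print(json.dumps([o]).replace(" ","").replace("-0.0,","0,").replace("0.0,","0,"))
        p=np.array([*(p[:3]+A@np.array(o[-1][:3])*1000),p[3]-o[-1][5]])
    print("end",p.round(1));json.dump(list(p),open("cmd.json","w"))
E
python3 - <<'E'
from h import *
yaw0=np.degrees(np.arctan2(.297,.955));json.dump([163.503,-525.14,218.653,yaw0],open("cmd.json","w"))
plan((*tub(-56,124),150,-10.84,0),(*tub(-56,124),75,-10.84,0,2))
E
```

```text
[[[0.0279,-0.0312,0.0046,0,0,1.9,0],[0.0558,-0.0625,0.0092,0,0,3.7,0],[0.0838,-0.0937,0.0137,0,0,5.6,0],[0.1117,-0.125,0.0183,0,0,7.5,0],[0.1396,-0.1562,0.0229,0,0,9.4,0],[0.1675,-0.1875,0.0275,0,0,11.2,0],[0.1954,-0.2187,0.032,0,0,13.1,0],[0.2234,-0.25,0.0366,0,0,15.0,0]]]
[[[0.0188,-0.0374,0.0046,0,0,1.9,0],[0.0377,-0.0748,0.0092,0,0,3.7,0],[0.0566,-0.1122,0.0137,0,0,5.6,0],[0.0755,-0.1496,0.0183,0,0,7.5,0],[0.0944,-0.187,0.0229,0,0,9.4,0],[0.1133,-0.2244,0.0275,0,0,11.2,0],[0.1321,-0.2619,0.0321,0,0,13.1,0],[0.1321,-0.2619,0.0696,0,0,13.1,0]]]
[[[0,0,0.0375,0,0,0,0],[0,0,0.0375,0,0,0,0],[0,0,0.0375,0,0,0,0],[0,0,0.0375,0,0,0,0],[0,0,0.0375,0,0,0,0],[0,0,0.0375,0,0,0,0],[0,0,0.0375,0,0,0,0],[0,0,0.0375,0,0,0,0]]]
end [424.2  46.9  75.  -10.8]
```

Request:
apply_moves(increments=[[[0.0279,-0.0312,0.0046,0,0,1.9,0],[0.0558,-0.0625,0.0092,0,0,3.7,0],[0.0838,-0.0937,0.0137,0,0,5.6,0],[0.1117,-0.125,0.0183,0,0,7.5,0],[0.1396,-0.1562,0.0229,0,0,9.4,0],[0.1675,-0.1875,0.0275,0,0,11.2,0],[0.1954,-0.2187,0.032,0,0,13.1,0],[0.2234,-0.25,0.0366,0,0,15.0,0]]], force=25)

```text
clock: 0.9
ee_pos: [302.7, -218.3, 181.7]
orientation: [1.0, 0.019, -0.0, -0.0]
ft_force: [0.8, -0.6, -0.0]
gripper_width: 33.5
grasp_force: 0.0
```

Request:
apply_moves(increments=[[[0.0188,-0.0374,0.0046,0,0,1.9,0],[0.0377,-0.0748,0.0092,0,0,3.7,0],[0.0566,-0.1122,0.0137,0,0,5.6,0],[0.0755,-0.1496,0.0183,0,0,7.5,0],[0.0944,-0.187,0.0229,0,0,9.4,0],[0.1133,-0.2244,0.0275,0,0,11.2,0],[0.1321,-0.2619,0.0321,0,0,13.1,0],[0.1321,-0.2619,0.0696,0,0,13.1,0]]])

```text
clock: 1.7
ee_pos: [428.8, 50.7, 115.0]
orientation: [0.996, -0.092, 0.005, -0.001]
ft_force: [0.7, -0.5, -0.7]
gripper_width: 0.5
grasp_force: 0.0
```

Request:
apply_moves(increments=[[[0,0,0.0375,0,0,0,0],[0,0,0.0375,0,0,0,0],[0,0,0.0375,0,0,0,0],[0,0,0.0375,0,0,0,0],[0,0,0.0375,0,0,0,0],[0,0,0.0375,0,0,0,0],[0,0,0.0375,0,0,0,0],[0,0,0.0375,0,0,0,0]]])

```text
clock: 2.5
ee_pos: [424.3, 46.8, 75.4]
orientation: [0.996, -0.094, 0.0, 0.0]
ft_force: [-0.4, 1.2, -0.0]
gripper_width: 0.3
grasp_force: 0.0
```

Request:
apply_moves(increments=[[[0,0,0.008,0,0,0,0],[0,0,0.011,0,0,0,0],[0,0,0.012,0,0,0,0],[0,0,0.013,0,0,0,0],[0,0,0.014,0,0,0,0],[0,0,0.0145,0,0,0,0],[0,0,0.0145,0,0,0,0],[0,0,0.0145,0,0,0,0]]])

```text
clock: 3.3
ee_pos: [423.4, 47.0, 62.2]
orientation: [0.996, -0.094, -0.0, 0.0]
ft_force: [-8.9, 0.2, 25.7]
gripper_width: 0.5
grasp_force: 12.9
```

The rail is rigid here: contact at z = 62.2 as expected. Next I'll probe along it in 28 mm pecks.

Request:
apply_moves(increments=[[[0,0,-0.006,0,0,0,0],[0.028,0,-0.006,0,0,0,0],[0.028,0,-0.006,0,0,0,0],[0.028,0,-0.003,0,0,0,0],[0.028,0,-0.001,0,0,0,0],[0.028,0,-0.0005,0,0,0,0],[0.028,0,-0.0005,0,0,0,0],[0.028,0,-0.0005,0,0,0,0]]])

```text
clock: 4.1
ee_pos: [451.0, 41.8, 60.9]
orientation: [0.996, -0.094, -0.0, -0.0]
ft_force: [0.0, -0.0, 0.7]
gripper_width: 0.4
grasp_force: 0.2
```

Request:
apply_moves(increments=[[[0,0,-0.006,0,0,0,0],[0.028,0,-0.006,0,0,0,0],[0.028,0,-0.006,0,0,0,0],[0.028,0,-0.003,0,0,0,0],[0.028,0,-0.001,0,0,0,0],[0.028,0,0,0,0,0,0],[0.028,0,0,0,0,0,0],[0.028,0,0,0,0,0,0]]])

```text
clock: 4.9
ee_pos: [478.3, 36.6, 62.2]
orientation: [0.996, -0.094, 0.0, 0.0]
ft_force: [-4.1, 0.1, 14.7]
gripper_width: 0.4
grasp_force: 6.9
```

Request:
apply_moves(increments=[[[0,0,-0.006,0,0,0,0],[0.028,0,-0.006,0,0,0,0],[0.028,0,-0.006,0,0,0,0],[0.028,0,-0.003,0,0,0,0],[0.028,0,-0.001,0,0,0,0],[0.028,0,0,0,0,0,0],[0.028,0,0,0,0,0,0],[0.028,0,0,0,0,0,0]]])

```text
clock: 5.7
ee_pos: [505.3, 31.4, 62.2]
orientation: [0.996, -0.094, -0.0, 0.0]
ft_force: [-4.7, -0.3, 15.7]
gripper_width: 0.3
grasp_force: 7.8
```

Request:
apply_moves(increments=[[[0,0,-0.006,0,0,0,0],[0.028,0,-0.006,0,0,0,0],[0.028,0,-0.006,0,0,0,0],[0.028,0,-0.003,0,0,0,0],[0.028,0,-0.001,0,0,0,0],[0.028,0,0,0,0,0,0],[0.028,0,0,0,0,0,0],[0.028,0,0,0,0,0,0]]])

```text
clock: 6.5
ee_pos: [532.7, 26.2, 62.2]
orientation: [0.996, -0.094, -0.0, 0.0]
ft_force: [-4.4, 0.3, 15.1]
gripper_width: 0.3
grasp_force: 7.6
```

The recess is at tub x ≈ -28: only 0.7 N there, against about 15 N elsewhere. I'll go back and press the catch, then retreat up and away from the lid.

Request:
apply_moves(increments=[[[0,0,-0.008,0,0,0,0],[-0.042,0,-0.008,0,0,0,0],[-0.084,0,-0.008,0,0,0,0],[-0.084,0,-0.004,0,0,0,0],[-0.084,0,0.001,0,0,0,0],[-0.084,0,0.008,0,0,0,0],[-0.084,0,0.0127,0,0,0,0],[-0.084,0,0.0127,0,0,0,0]]])

```text
clock: 7.3
ee_pos: [452.5, 41.5, 48.0]
orientation: [0.996, -0.094, 0.0, -0.0]
ft_force: [-2.1, 1.0, 6.5]
gripper_width: 0.6
grasp_force: 3.0
```

Request:
apply_moves(increments=[[[0,0,0,0,0,0,0],[0,0,0,0,0,0,0],[0,0,-0.03,0,0,0,0],[0,-0.04,-0.06,0,0,0,0],[0,-0.08,-0.08,0,0,0,0.7],[0,-0.12,-0.1,0,0,0,0.7],[0,-0.16,-0.1,0,0,0,0.7],[0,-0.16,-0.1,0,0,0,0.7]]])

```text
clock: 8.1
ee_pos: [483.3, 202.9, 148.5]
orientation: [0.996, -0.092, 0.001, -0.001]
ft_force: [-0.7, -1.3, -0.8]
gripper_width: 27.6
grasp_force: 0.0
```

```bash
cat >> h.py <<'E'
def bars(c):
    hsv=cv2.cvtColor(c["img"],cv2.COLOR_RGB2HSV);m=cv2.inRange(hsv,(35,50,80),(70,255,255))
    n,l,st,ce=cv2.connectedComponentsWithStats(m)
    for i in range(1,n):
        if st[i,4]>60:
            r=cv2.minAreaRect(np.argwhere(l==i)[:,::-1].astype(np.float32))
            P=[ray(c,p,22)[:2] for p in cv2.boxPoints(r)]
            print(st[i,4],ray(c,ce[i],20).round(1),[(np.linalg.norm(P[k]-P[k+1]).round(1),(np.degrees(np.arctan2(*(P[k+1]-P[k])[::-1]))%180).round(1)) for k in(0,1)])
E
python3 - <<'E'
from h import *
from bench import *
o=get_obs();print(o["clock"],o["ee_pos"],o["ft_force"],o["gripper_width"])
for n in("top","side"):
    c=read_camera(n);print(n);bars(c)
    cv2.imwrite(f"pics/{n}1.png",c["img"][:,:,::-1])
x,y=tub(-28,124);print(x-451,y-41.8)
json.dump([*tub(-28,284),148.3,-10.84],open("cmd.json","w"));print(cmd())
E
```

```text
8.1 [483.29687318 202.91790954 148.53620862] [-0.67528267 -1.31239037 -0.79687714] 27.60525337620357
top
109 [487.2 188.1  20. ] [(np.float64(20.4), np.float64(90.8)), (np.float64(35.7), np.float64(1.6))]
519 [399.1 193.5  20. ] [(np.float64(66.0), np.float64(90.9)), (np.float64(50.3), np.float64(1.5))]
side
467 [497.6 180.   20. ] [(np.float64(55.7), np.float64(34.4)), (np.float64(85.6), np.float64(106.9))]
495 [397.1 202.7  20. ] [(np.float64(51.3), np.float64(3.1)), (np.float64(83.8), np.float64(86.1))]
677 [496.5 321.7  20. ] [(np.float64(53.7), np.float64(21.3)), (np.float64(80.7), np.float64(102.9))]
0.719938860455045 -0.2467549061824883
[481.8106644181117, 198.69823621798218, 148.3, -10.84]
```

View pics/side1.png

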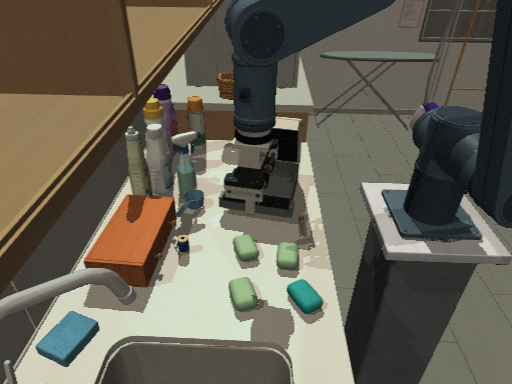

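The side view shows the lid standing open behind the tub (white panel at about (287,140)), with all the bars where they were. Now I'll pick the bar at (498.7,176).

```bash
python3 - <<'E'
from h import *
plan((498.5,176.5,90,109.4,.8),(498.5,176.5,6,109.4,.8,1),(498.5,176.5,6,109.4,0.3,5),(498.5,176.5,130,109.4,0.3))
E
```

```text
[[[0.0014,0.0012,0.0039,0,0,-8.0,0.8],[0.0027,0.0025,0.0078,0,0,-16.0,0.8],[0.0041,0.0037,0.0117,0,0,-24.0,0.8],[0.0055,0.005,0.0155,0,0,-32.1,0.8],[0.0069,0.0062,0.0194,0,0,-40.1,0.8],[0.0082,0.0075,0.0233,0,0,-48.1,0.8],[0.0096,0.0087,0.0272,0,0,-56.1,0.8],[0.011,0.01,0.0311,0,0,-64.1,0.8]]]
[[[-0.0005,0.0017,0.0039,0,0,-8.0,0.8],[-0.001,0.0035,0.0078,0,0,-16.1,0.8],[-0.0015,0.0053,0.0117,0,0,-24.1,0.8],[-0.0021,0.0071,0.0155,0,0,-32.1,0.8],[-0.0026,0.0088,0.0194,0,0,-40.1,0.8],[-0.0031,0.0106,0.0233,0,0,-48.1,0.8],[-0.0036,0.0124,0.0272,0,0,-56.1,0.8],[-0.0036,0.0124,0.0692,0,0,-56.1,0.8]]]
[[[0,0,0.042,0,0,0,0.8],[0,0,0.042,0,0,0,0.8],[0,0,0.042,0,0,0,0.3],[0,0,0.042,0,0,0,0.3],[0,0,0.042,0,0,0,0.3],[0,0,0.042,0,0,0,0.3],[0,0,0.042,0,0,0,0.3],[0,0,0.042,0,0,0,0.3]]]
[[[0,0,-0.0413,0,0,0,0.3],[0,0,-0.0827,0,0,0,0.3],[0,0,-0.124,0,0,0,0.3],[0,0,-0.124,0,0,0,0.3],[0,0,-0.124,0,0,0,0.3],[0,0,-0.124,0,0,0,0.3],[0,0,-0.124,0,0,0,0.3],[0,0,-0.124,0,0,0,0.3]]]
end [498.5 176.5 130.  109.4]
```

Request:
apply_moves(increments=[[[0.0014,0.0012,0.0039,0,0,-8.0,0.8],[0.0027,0.0025,0.0078,0,0,-16.0,0.8],[0.0041,0.0037,0.0117,0,0,-24.0,0.8],[0.0055,0.005,0.0155,0,0,-32.1,0.8],[0.0069,0.0062,0.0194,0,0,-40.1,0.8],[0.0082,0.0075,0.0233,0,0,-48.1,0.8],[0.0096,0.0087,0.0272,0,0,-56.1,0.8],[0.011,0.01,0.0311,0,0,-64.1,0.8]]])

```text
clock: 9.0
ee_pos: [490.3, 185.1, 116.2]
orientation: [0.893, 0.45, -0.001, -0.0]
ft_force: [-0.0, -0.1, -0.9]
gripper_width: 74.4
grasp_force: 0.0
```

Request:
apply_moves(increments=[[[-0.0005,0.0017,0.0039,0,0,-8.0,0.8],[-0.001,0.0035,0.0078,0,0,-16.1,0.8],[-0.0015,0.0053,0.0117,0,0,-24.1,0.8],[-0.0021,0.0071,0.0155,0,0,-32.1,0.8],[-0.0026,0.0088,0.0194,0,0,-40.1,0.8],[-0.0031,0.0106,0.0233,0,0,-48.1,0.8],[-0.0036,0.0124,0.0272,0,0,-56.1,0.8],[-0.0036,0.0124,0.0692,0,0,-56.1,0.8]]])

```text
clock: 9.8
ee_pos: [502.7, 175.3, 50.9]
orientation: [0.577, 0.817, 0.003, 0.004]
ft_force: [0.6, 1.1, 0.2]
gripper_width: 74.2
grasp_force: 0.0
```

Request:
apply_moves(increments=[[[0,0,0.042,0,0,0,0.8],[0,0,0.042,0,0,0,0.8],[0,0,0.042,0,0,0,0.3],[0,0,0.042,0,0,0,0.3],[0,0,0.042,0,0,0,0.3],[0,0,0.042,0,0,0,0.3],[0,0,0.042,0,0,0,0.3],[0,0,0.042,0,0,0,0.3]]], force=25)

```text
clock: 10.6
ee_pos: [498.6, 176.5, 6.6]
orientation: [0.578, 0.816, 0.0, 0.0]
ft_force: [-1.9, -2.7, 4.5]
gripper_width: 50.0
grasp_force: 24.9
```

Request:
apply_moves(increments=[[[0,0,-0.0413,0,0,0,0.3],[0,0,-0.0827,0,0,0,0.3],[0,0,-0.124,0,0,0,0.3],[0,0,-0.124,0,0,0,0.3],[0,0,-0.124,0,0,0,0.3],[0,0,-0.124,0,0,0,0.3],[0,0,-0.124,0,0,0,0.3],[0,0,-0.124,0,0,0,0.3]]])

```text
clock: 11.4
ee_pos: [497.3, 176.6, 128.5]
orientation: [0.578, 0.816, -0.001, -0.001]
ft_force: [-0.2, 0.7, -0.9]
gripper_width: 50.0
grasp_force: 25.0
```

```bash
python3 - <<'E'
from h import *
plan((*tub(0,-40),130,79.2,.3,2),(*tub(0,-40),30,79.2,.3),(*tub(0,-40),12,79.2,.3,-2),(*tub(0,-40),12,79.2,.3,1))
plan((*tub(0,-40),12,79.2,.7,4),(*tub(0,-40),130,79.2,.7,1))
E
```

```text
[[[-0.0382,-0.021,0,0,0,4.3,0.3],[-0.0765,-0.0421,0,0,0,8.6,0.3],[-0.1147,-0.0631,0,0,0,12.9,0.3],[-0.1529,-0.0841,0,0,0,17.2,0.3],[-0.1912,-0.1051,0,0,0,21.5,0.3],[-0.2294,-0.1262,0,0,0,25.9,0.3],[-0.2676,-0.1472,0,0,0,30.2,0.3],[-0.2676,-0.1472,0,0,0,30.2,0.3]]]
[[[0,0,0,0,0,0,0.3],[0,0,0.0333,0,0,0,0.3],[0,0,0.0667,0,0,0,0.3],[0,0,0.1,0,0,0,0.3],[0,0,0.109,0,0,0,0.3],[0,0,0.118,0,0,0,0.3],[0,0,0.118,0,0,0,0.3],[0,0,0.118,0,0,0,0.3]]]
end [ 448.4 -124.8   12.    79.2]
[[[0,0,0,0,0,0,0.7],[0,0,0,0,0,0,0.7],[0,0,0,0,0,0,0.7],[0,0,0,0,0,0,0.7],[0,0,0,0,0,0,0.7],[0,0,-0.0393,0,0,0,0.7],[0,0,-0.0787,0,0,0,0.7],[0,0,-0.118,0,0,0,0.7]]]
[[[0,0,0,0,0,0,0.7],[0,0,0,0,0,0,0.7],[0,0,0,0,0,0,0.7],[0,0,0,0,0,0,0.7],[0,0,0,0,0,0,0.7],[0,0,0,0,0,0,0.7],[0,0,0,0,0,0,0.7],[0,0,0,0,0,0,0.7]]]
end [ 448.4 -124.8  130.    79.2]
```

Request:
apply_moves(increments=[[[-0.0382,-0.021,0,0,0,4.3,0.3],[-0.0765,-0.0421,0,0,0,8.6,0.3],[-0.1147,-0.0631,0,0,0,12.9,0.3],[-0.1529,-0.0841,0,0,0,17.2,0.3],[-0.1912,-0.1051,0,0,0,21.5,0.3],[-0.2294,-0.1262,0,0,0,25.9,0.3],[-0.2676,-0.1472,0,0,0,30.2,0.3],[-0.2676,-0.1472,0,0,0,30.2,0.3]]], force=40)

```text
clock: 12.2
ee_pos: [447.8, -129.5, 129.5]
orientation: [0.773, 0.635, -0.001, 0.001]
ft_force: [-0.1, 0.3, -0.9]
gripper_width: 50.2
grasp_force: 39.9
```

Request:
apply_moves(increments=[[[0,0,0,0,0,0,0.3],[0,0,0.0333,0,0,0,0.3],[0,0,0.0667,0,0,0,0.3],[0,0,0.1,0,0,0,0.3],[0,0,0.109,0,0,0,0.3],[0,0,0.118,0,0,0,0.3],[0,0,0.118,0,0,0,0.3],[0,0,0.118,0,0,0,0.3]]])

```text
clock: 13.0
ee_pos: [449.2, -124.6, 12.8]
orientation: [0.77, 0.638, 0.0, 0.001]
ft_force: [0.0, -0.7, -1.0]
gripper_width: 50.1
grasp_force: 40.0
```

Request:
apply_moves(increments=[[[0,0,0.001,0,0,0,0.7],[0,0,0.001,0,0,0,0.7],[0,0,0.001,0,0,0,0.7],[0,0,0.001,0,0,0,0.7],[0,0,0,0,0,0,0.7],[0,0,-0.04,0,0,0,0.7],[0,0,-0.08,0,0,0,0.7],[0,0,-0.118,0,0,0,0.7]]])

```text
clock: 13.8
ee_pos: [448.0, -124.5, 131.4]
orientation: [0.771, 0.637, -0.0, -0.0]
ft_force: [-0.0, -0.1, -0.5]
gripper_width: 65.3
grasp_force: 0.0
```

```bash
python3 - <<'E'
from h import *
from bench import *
for n in("top","side"):
    c=read_camera(n);print(n);bars(c)
plan((398,198,90,91,.8),(398,198,6,91,.8,1),(398,198,6,91,0.3,5),(398,198,130,91,0.3))
E
```

```text
top
550 [498.  315.5  20. ] [(np.float64(76.4), np.float64(109.4)), (np.float64(49.7), np.float64(20.3))]
542 [399.3 198.   20. ] [(np.float64(50.1), np.float64(173.6)), (np.float64(72.7), np.float64(82.8))]
side
209 [ 450.2 -127.    20. ] [(np.float64(94.6), np.float64(83.0)), (np.float64(48.7), np.float64(154.6))]
476 [398.5 203.5  20. ] [(np.float64(83.7), np.float64(85.2)), (np.float64(49.5), np.float64(175.3))]
695 [496.  322.4  20. ] [(np.float64(53.9), np.float64(26.9)), (np.float64(81.6), np.float64(106.5))]
[[[0.0384,-0.0138,0.005,0,0,-1.5,0.8],[0.0769,-0.0275,0.01,0,0,-3.0,0.8],[0.1153,-0.0413,0.015,0,0,-4.4,0.8],[0.1538,-0.0551,0.02,0,0,-5.9,0.8],[0.1922,-0.0688,0.025,0,0,-7.4,0.8],[0.2306,-0.0826,0.03,0,0,-8.9,0.8],[0.2691,-0.0964,0.035,0,0,-10.4,0.8],[0.3075,-0.1102,0.04,0,0,-11.8,0.8]]]
[[[0,0.0001,0.042,0,0,0,0.8],[0,0.0001,0.084,0,0,0,0.8],[0,0.0001,0.084,0,0,0,0.8],[0,0.0001,0.084,0,0,0,0.3],[0,0.0001,0.084,0,0,0,0.3],[0,0.0001,0.084,0,0,0,0.3],[0,0.0001,0.084,0,0,0,0.3],[0,0.0001,0.084,0,0,0,0.3]]]
[[[0,0,0,0,0,0,0.3],[0,0,-0.0413,0,0,0,0.3],[0,0,-0.0827,0,0,0,0.3],[0,0,-0.124,0,0,0,0.3],[0,0,-0.124,0,0,0,0.3],[0,0,-0.124,0,0,0,0.3],[0,0,-0.124,0,0,0,0.3],[0,0,-0.124,0,0,0,0.3]]]
end [398. 198. 130.  91.]
```

Bar 1 is in the tub and the others are about where they were.

Request:
apply_moves(increments=[[[0.0384,-0.0138,0.005,0,0,-1.0,0.8],[0.0769,-0.0275,0.01,0,0,-2.0,0.8],[0.1153,-0.0413,0.015,0,0,-3.0,0.8],[0.1538,-0.0551,0.02,0,0,-4.0,0.8],[0.1922,-0.0688,0.025,0,0,-5.0,0.8],[0.2306,-0.0826,0.03,0,0,-6.0,0.8],[0.2691,-0.0964,0.035,0,0,-7.0,0.8],[0.3075,-0.1102,0.04,0,0,-7.8,0.8]]])

```text
clock: 14.7
ee_pos: [396.6, 199.5, 89.1]
orientation: [0.725, 0.688, -0.0, -0.0]
ft_force: [0.8, -0.9, -0.2]
gripper_width: 74.3
grasp_force: 0.0
```

Request:
apply_moves(increments=[[[0,0,0,0,0,0,0.8],[0,0,0.042,0,0,0,0.8],[0,0,0.084,0,0,0,0.8],[0,0,0.084,0,0,0,0.3],[0,0,0.084,0,0,0,0.3],[0,0,0.084,0,0,0,0.3],[0,0,0.084,0,0,0,0.3],[0,0,0.084,0,0,0,0.3]]])

```text
clock: 15.5
ee_pos: [398.4, 197.9, 7.2]
orientation: [0.725, 0.688, 0.001, 0.001]
ft_force: [-0.9, -1.6, 5.7]
gripper_width: 49.7
grasp_force: 40.0
```

Request:
apply_moves(increments=[[[0,0,0,0,0,0,0.3],[0,0,-0.0413,0,0,0,0.3],[0,0,-0.0827,0,0,0,0.3],[0,0,-0.124,0,0,0,0.3],[0,0,-0.124,0,0,0,0.3],[0,0,-0.124,0,0,0,0.3],[0,0,-0.124,0,0,0,0.3],[0,0,-0.124,0,0,0,0.3]]])

```text
clock: 16.3
ee_pos: [396.4, 197.8, 128.4]
orientation: [0.725, 0.688, -0.001, -0.001]
ft_force: [-0.3, -0.4, -0.7]
gripper_width: 50.0
grasp_force: 40.0
```

```bash
python3 - <<'E'
from h import *
json.dump([398,198,130,87],open("cmd.json","w"))
x,y=tub(-38,45)
plan((x,y,130,79.2,.3,2),(x,y,30,79.2,.3),(x,y,12,79.2,.3,-2),(x,y,12,79.2,.3,1))
E
```

```text
[[[-0.0384,0.0069,0,0,0,1.3,0.3],[-0.0768,0.0137,0,0,0,2.6,0.3],[-0.1152,0.0206,0,0,0,3.9,0.3],[-0.1535,0.0274,0,0,0,5.2,0.3],[-0.1919,0.0343,0,0,0,6.5,0.3],[-0.2303,0.0412,0,0,0,7.8,0.3],[-0.2303,0.0412,0,0,0,7.8,0.3],[-0.2303,0.0412,0,0,0,7.8,0.3]]]
[[[0,0,0.0333,0,0,0,0.3],[0,0,0.0667,0,0,0,0.3],[0,0,0.1,0,0,0,0.3],[0,0,0.109,0,0,0,0.3],[0,0,0.118,0,0,0,0.3],[0,0,0.118,0,0,0,0.3],[0,0,0.118,0,0,0,0.3],[0,0,0.118,0,0,0,0.3]]]
end [427.1 -34.1  12.   79.2]
```

Request:
apply_moves(increments=[[[-0.0384,0.0072,0,0,0,1.3,0.3],[-0.0768,0.0144,0,0,0,2.6,0.3],[-0.1152,0.0216,0,0,0,3.9,0.3],[-0.1535,0.0288,0,0,0,5.2,0.3],[-0.1919,0.036,0,0,0,6.5,0.3],[-0.2303,0.0432,0,0,0,7.8,0.3],[-0.2303,0.0432,0,0,0,7.8,0.3],[-0.2303,0.0432,0,0,0,7.8,0.3]]])

```text
clock: 17.1
ee_pos: [427.9, -34.5, 128.8]
orientation: [0.771, 0.636, -0.001, -0.001]
ft_force: [-0.0, -0.0, -1.1]
gripper_width: 49.7
grasp_force: 40.0
```

Request:
apply_moves(increments=[[[0,0,0.0333,0,0,0,0.3],[0,0,0.0667,0,0,0,0.3],[0,0,0.1,0,0,0,0.3],[0,0,0.109,0,0,0,0.3],[0,0,0.118,0,0,0,0.3],[0,0,0.118,0,0,0,0.3],[0,0,0.118,0,0,0,0.3],[0,0,0.118,0,0,0,0.3]]])

```text
clock: 17.9
ee_pos: [429.6, -34.2, 12.8]
orientation: [0.77, 0.638, 0.001, 0.001]
ft_force: [1.0, 0.2, -1.5]
gripper_width: 49.8
grasp_force: 40.0
```

Request:
apply_moves(increments=[[[0,0,0.001,0,0,0,0.6],[0,0,0.001,0,0,0,0.6],[0,0,0.001,0,0,0,0.6],[0,0,0.001,0,0,0,0.6],[0,0,0,0,0,0,0.6],[0,0,-0.04,0,0,0,0.6],[0,0,-0.08,0,0,0,0.6],[0,0,-0.118,0,0,0,0.6]]])

```text
clock: 18.7
ee_pos: [428.4, -34.1, 131.4]
orientation: [0.771, 0.637, -0.0, -0.0]
ft_force: [0.4, -0.3, -0.5]
gripper_width: 55.5
grasp_force: 0.0
```

```bash
python3 - <<'E'
from h import *
from bench import *
for n in("top","side"):
    c=read_camera(n);print(n);bars(c)
p=cmd();json.dump([*tub(-36,45),130,79.2],open("cmd.json","w"))
plan((497.5,317,90,109.4,.8,2),(497.5,317,6,109.4,.8,1),(497.5,317,6,109.4,0.3,6),(497.5,317,130,109.4,0.3))
x,y=tub(37,45)
plan((x,y,130,79.2,.3,2),(x,y,30,79.2,.3),(x,y,12,79.2,.3,-2),(x,y,12,79.2,.3,1))
E
```

```text
top
552 [498.  315.6  20. ] [(np.float64(76.3), np.float64(108.1)), (np.float64(50.0), np.float64(19.0))]
side
206 [ 450.3 -127.6   20. ] [(np.float64(91.1), np.float64(85.2)), (np.float64(47.9), np.float64(161.6))]
85 [424.3 -62.6  20. ] [(np.float64(44.6), np.float64(3.2)), (np.float64(31.5), np.float64(88.3))]
689 [496.3 321.9  20. ] [(np.float64(53.9), np.float64(26.9)), (np.float64(81.6), np.float64(106.5))]
[[[0.0398,0.0002,0.0044,0,0,-3.4,0.8],[0.0796,0.0003,0.0089,0,0,-6.7,0.8],[0.1194,0.0005,0.0133,0,0,-10.1,0.8],[0.1592,0.0006,0.0178,0,0,-13.4,0.8],[0.199,0.0008,0.0222,0,0,-16.8,0.8],[0.2388,0.0009,0.0267,0,0,-20.1,0.8],[0.2786,0.0011,0.0311,0,0,-23.5,0.8],[0.3183,0.0013,0.0356,0,0,-26.8,0.8]]]
[[[0.0355,0.0181,0.0044,0,0,-3.4,0.8],[0.0355,0.0181,0.0044,0,0,-3.4,0.8],[0.0355,0.0181,0.0044,0,0,-3.4,0.8],[0.0355,0.0181,0.0464,0,0,-3.4,0.8],[0.0355,0.0181,0.0884,0,0,-3.4,0.8],[0.0355,0.0181,0.0884,0,0,-3.4,0.8],[0.0355,0.0181,0.0884,0,0,-3.4,0.3],[0.0355,0.0181,0.0884,0,0,-3.4,0.3]]]
[[[0,0,0,0,0,0,0.3],[0,0,0,0,0,0,0.3],[0,0,0,0,0,0,0.3],[0,0,0,0,0,0,0.3],[0,0,0,0,0,0,0.3],[0,0,-0.0413,0,0,0,0.3],[0,0,-0.0827,0,0,0,0.3],[0,0,-0.124,0,0,0,0.3]]]
end [497.5 317.  130.  109.4]
[[[-0.0384,-0.0131,0,0,0,3.4,0.3],[-0.0768,-0.0263,0,0,0,6.7,0.3],[-0.1152,-0.0394,0,0,0,10.1,0.3],[-0.1536,-0.0526,0,0,0,13.4,0.3],[-0.192,-0.0657,0,0,0,16.8,0.3],[-0.2304,-0.0789,0,0,0,20.1,0.3],[-0.2688,-0.092,0,0,0,23.5,0.3],[-0.3072,-0.1052,0,0,0,26.8,0.3]]]
[[[-0.0402,0.0056,0,0,0,3.4,0.3],[-0.0402,0.0056,0,0,0,3.4,0.3],[-0.0402,0.0056,0,0,0,3.4,0.3],[-0.0402,0.0056,0.0333,0,0,3.4,0.3],[-0.0402,0.0056,0.0667,0,0,3.4,0.3],[-0.0402,0.0056,0.1,0,0,3.4,0.3],[-0.0402,0.0056,0.109,0,0,3.4,0.3],[-0.0402,0.0056,0.118,0,0,3.4,0.3]]]
[[[0,0,0,0,0,0,0.3],[0,0,0,0,0,0,0.3],[0,0,0,0,0,0,0.3],[0,0,0,0,0,0,0.3],[0,0,0,0,0,0,0.3],[0,0,0,0,0,0,0.3],[0,0,0,0,0,0,0.3],[0,0,0,0,0,0,0.3]]]
end [500.7 -48.3  12.   79.2]
```

Request:
apply_moves(increments=[[[0.0398,0.0002,0.0044,0,0,-3.4,0.8],[0.0796,0.0003,0.0089,0,0,-6.7,0.8],[0.1194,0.0005,0.0133,0,0,-10.1,0.8],[0.1592,0.0006,0.0178,0,0,-13.4,0.8],[0.199,0.0008,0.0222,0,0,-16.8,0.8],[0.2388,0.0009,0.0267,0,0,-20.1,0.8],[0.2786,0.0011,0.0311,0,0,-23.5,0.8],[0.3183,0.0013,0.0356,0,0,-26.8,0.8]]])

```text
clock: 19.6
ee_pos: [489.1, 279.7, 93.0]
orientation: [0.601, 0.799, -0.001, -0.0]
ft_force: [0.8, 0.9, 0.4]
gripper_width: 74.5
grasp_force: 0.0
```

Request:
apply_moves(increments=[[[0.0355,0.0181,0.0044,0,0,-3.4,0.8],[0.0355,0.0181,0.0044,0,0,-3.4,0.8],[0.0355,0.0181,0.0044,0,0,-3.4,0.8],[0.0355,0.0181,0.0464,0,0,-3.4,0.8],[0.0355,0.0181,0.0884,0,0,-3.4,0.8],[0.0355,0.0181,0.0884,0,0,-3.4,0.8],[0.0355,0.0181,0.0884,0,0,-3.4,0.3],[0.0355,0.0181,0.0884,0,0,-3.4,0.3]]])

```text
clock: 20.4
ee_pos: [497.6, 316.6, 7.0]
orientation: [0.578, 0.816, 0.0, 0.0]
ft_force: [0.1, 0.2, -0.1]
gripper_width: 62.8
grasp_force: 0.0
```

Request:
apply_moves(increments=[[[0,0,0,0,0,0,0.3],[0,0,0,0,0,0,0.3],[0,0,0,0,0,0,0.3],[0,0,0,0,0,0,0.3],[0,0,0,0,0,0,0.3],[0,0,-0.0413,0,0,0,0.3],[0,0,-0.0827,0,0,0,0.3],[0,0,-0.124,0,0,0,0.3]]])

```text
clock: 21.2
ee_pos: [496.7, 317.2, 131.0]
orientation: [0.578, 0.816, -0.0, -0.0]
ft_force: [-0.1, 0.7, -1.5]
gripper_width: 50.0
grasp_force: 40.0
```

Request:
apply_moves(increments=[[[-0.0384,-0.0131,0,0,0,3.4,0.3],[-0.0768,-0.0263,0,0,0,6.7,0.3],[-0.1152,-0.0394,0,0,0,10.1,0.3],[-0.1536,-0.0526,0,0,0,13.4,0.3],[-0.192,-0.0657,0,0,0,16.8,0.3],[-0.2304,-0.0789,0,0,0,20.1,0.3],[-0.2688,-0.092,0,0,0,23.5,0.3],[-0.3072,-0.1052,0,0,0,26.8,0.3]]])

```text
clock: 22.0
ee_pos: [499.7, -8.7, 130.0]
orientation: [0.752, 0.659, 0.0, 0.0]
ft_force: [-0.2, 0.2, -1.2]
gripper_width: 49.6
grasp_force: 40.0
```

Request:
apply_moves(increments=[[[-0.0402,0.0056,0,0,0,3.4,0.3],[-0.0402,0.0056,0,0,0,3.4,0.3],[-0.0402,0.0056,0,0,0,3.4,0.3],[-0.0402,0.0056,0.0333,0,0,3.4,0.3],[-0.0402,0.0056,0.0333,0,0,3.4,0.3],[-0.0402,0.0056,0.0333,0,0,3.4,0.3],[-0.0402,0.0056,0.0333,0,0,3.4,0.3],[-0.0402,0.0056,0.0333,0,0,3.4,0.3]]])

```text
clock: 22.8
ee_pos: [501.2, -47.6, 97.8]
orientation: [0.77, 0.638, 0.001, 0.001]
ft_force: [0.6, -0.3, -0.4]
gripper_width: 49.9
grasp_force: 40.0
```

Request:
apply_moves(increments=[[[0,0,0.033,0,0,0,0.3],[0,0,0.066,0,0,0,0.3],[0,0,0.076,0,0,0,0.3],[0,0,0.081,0,0,0,0.3],[0,0,0.085,0,0,0,0.3],[0,0,0.085,0,0,0,0.3],[0,0,0.085,0,0,0,0.3],[0,0,0.085,0,0,0,0.3]]])

```text
clock: 23.6
ee_pos: [501.0, -48.1, 12.5]
orientation: [0.771, 0.637, 0.0, 0.001]
ft_force: [0.6, -0.7, 0.0]
gripper_width: 49.2
grasp_force: 40.0
```

Request:
apply_moves(increments=[[[0,0,0,0,0,0,0.6],[0,0,0,0,0,0,0.6],[0,0,0,0,0,0,0.6],[0,0,0,0,0,0,0.6],[0,0,0,0,0,0,0.6],[0,0,-0.04,0,0,0,0.6],[0,0,-0.08,0,0,0,0.6],[0,0,-0.12,0,0,0,0.6]]])

```text
clock: 24.4
ee_pos: [500.0, -47.8, 132.7]
orientation: [0.771, 0.637, -0.0, -0.0]
ft_force: [1.1, 0.3, -0.2]
gripper_width: 55.7
grasp_force: 0.0
```

Request:
apply_moves(increments=[[[0.04,0,-0.04,0,0,0,0],[0.08,0,-0.08,0,0,0,0],[0.12,0,-0.12,0,0,0,0],[0.16,0,-0.15,0,0,0,0],[0.2,0,-0.15,0,0,0,0],[0.2,0,-0.15,0,0,0,0],[0.2,0,-0.15,0,0,0,0],[0.2,0,-0.15,0,0,0,0]]])

```text
clock: 25.2
ee_pos: [537.3, 147.6, 280.6]
orientation: [0.771, 0.637, -0.001, -0.0]
ft_force: [-0.4, 0.4, -0.7]
gripper_width: 0.8
grasp_force: 0.0
```

```bash
python3 - <<'E'
from h import *
from bench import *
o=get_obs();print(o["ee_pos"],o["qpos"])
ims=[]
for n in("top","side"):
    c=read_camera(n);print(n);bars(c)
    for x,y,z in((0,-40,31),(-36,45,31),(37,45,31)):print(proj(c,[*tub(x,y),z]).round(0))
    im=c["img"][:,:,::-1]; ims.append(cv2.resize(im[150:290,190:350] if n=="top" else im[90:230,200:360],(400,350),interpolation=cv2.INTER_CUBIC))
cv2.imwrite("pics/crop2.png",np.hstack(ims))
E
```

```text
[537.27587877 147.64674243 280.58791205] [ 6.85263313e-02  2.40022249e-01  1.40909028e+00 -7.88756751e-04
  1.49466060e+00  2.57221115e-01]
top
558 [503.7 -48.2  20. ] [(np.float64(52.0), np.float64(165.9)), (np.float64(74.7), np.float64(75.8))]
573 [ 451.8 -125.5   20. ] [(np.float64(51.4), np.float64(167.9)), (np.float64(75.8), np.float64(78.3))]
558 [431.8 -34.5  20. ] [(np.float64(51.5), np.float64(166.8)), (np.float64(75.0), np.float64(76.8))]
[300. 232.]
[264. 239.]
[270. 210.]
side
204 [ 450.1 -127.7   20. ] [(np.float64(89.0), np.float64(85.2)), (np.float64(49.2), np.float64(161.6))]
88 [499.3 -77.5  20. ] [(np.float64(33.5), np.float64(89.5)), (np.float64(45.6), np.float64(170.2))]
85 [424.3 -62.6  20. ] [(np.float64(44.6), np.float64(3.2)), (np.float64(31.5), np.float64(88.3))]
[266. 176.]
[273. 193.]
[248. 190.]
```

View pics/crop2.png

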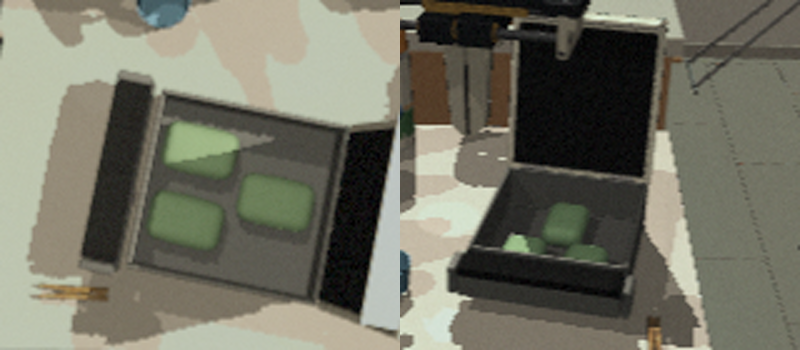

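All three bars lie in the tub: crop (200,150), (187,220) and (275,202) in the left half. The lid is upright. Now I'll swing behind the lid and push it over along its arc.

```bash
python3 - <<'E'
from h import *
b=np.array(tub(37,45))+200*np.array([np.cos(np.radians(79.2)),np.sin(np.radians(79.2))])
json.dump([*b,281.7,79.2],open("cmd.json","w"));print(cmd())
plan((*tub(0,100),310,79.2,0),(*tub(0,-175),310,79.2,0,2),(*tub(0,-175),212,79.2,0,1),(*tub(0,-150),212,79.2,0,-2))
print("phase1")
plan((*tub(0,-113),212,79.2,0,-4))
w=[]
for i in range(1,12):
    th=np.radians(90-i*7.5)
    y=-95+152*np.cos(th)-10*np.sin(th)-7.5;z=60+152*np.sin(th)+10*np.cos(th)
    w.append((*tub(0,y),z,79.2,0,-1))
plan(*w)
E
```

```text
[538.1790586776989, 148.19599861420096, 281.7, 79.2]
[[[-0.0362,-0.0092,-0.0071,0,0,0,0],[-0.0725,-0.0185,-0.0142,0,0,0,0],[-0.1087,-0.0277,-0.0212,0,0,0,0],[-0.145,-0.037,-0.0283,0,0,0,0],[-0.1843,-0.037,-0.0283,0,0,0,0],[-0.2235,-0.037,-0.0283,0,0,0,0],[-0.2628,-0.037,-0.0283,0,0,0,0],[-0.3021,-0.0371,-0.0283,0,0,0,0]]]
[[[-0.0393,0,0,0,0,0,0],[-0.0786,0,0,0,0,0,0],[-0.1179,-0.0001,0,0,0,0,0],[-0.1179,-0.0001,0,0,0,0,0],[-0.1179,-0.0001,0,0,0,0,0],[-0.1179,-0.0001,0.0327,0,0,0,0],[-0.1179,-0.0001,0.0653,0,0,0,0],[-0.1179,-0.0001,0.098,0,0,0,0]]]
[[[0,0,0,0,0,0,0],[0.0125,0.0001,0,0,0,0,0],[0.025,0.0001,0,0,0,0,0],[0.025,0.0001,0,0,0,0,0],[0.025,0.0001,0,0,0,0,0],[0.025,0.0001,0,0,0,0,0],[0.025,0.0001,0,0,0,0,0],[0.025,0.0001,0,0,0,0,0]]]
end [ 427.7 -232.9  212.    79.2]
phase1
[[[0.0093,0,0,0,0,0,0],[0.0185,0,0,0,0,0,0],[0.0278,0,0,0,0,0,0],[0.037,0,0,0,0,0,0],[0.037,0,0,0,0,0,0],[0.037,0,0,0,0,0,0],[0.037,0,0,0,0,0,0],[0.037,0,0,0,0,0,0]]]
end [ 434.7 -196.5  212.    79.2]
[[[0.0205,0,0,0,0,0,0],[0.0402,0,0.0026,0,0,0,0],[0.0595,0,0.0077,0,0,0,0],[0.0779,0,0.0154,0,0,0,0],[0.0951,0.0001,0.0253,0,0,0,0],[0.1109,0.0001,0.0374,0,0,0,0],[0.125,0.0001,0.0515,0,0,0,0],[0.1372,0.0001,0.0673,0,0,0,0]]]
[[[0.0099,0,0.0173,0,0,0,0],[0.0176,0,0.0357,0,0,0,0],[0.0227,0,0.0549,0,0,0,0],[0.0227,0,0.0549,0,0,0,0],[0.0227,0,0.0549,0,0,0,0],[0.0227,0,0.0549,0,0,0,0],[0.0227,0,0.0549,0,0,0,0],[0.0227,0,0.0549,0,0,0,0]]]
end [464.7 -39.5  89.8  79.2]
```

Request:
apply_moves(increments=[[[-0.0362,-0.0092,-0.0071,0,0,0,0],[-0.0725,-0.0185,-0.0142,0,0,0,0],[-0.1087,-0.0277,-0.0212,0,0,0,0],[-0.145,-0.037,-0.0283,0,0,0,0],[-0.1843,-0.037,-0.0283,0,0,0,0],[-0.2235,-0.037,-0.0283,0,0,0,0],[-0.2628,-0.037,-0.0283,0,0,0,0],[-0.3021,-0.0371,-0.0283,0,0,0,0]]])

```text
clock: 26.1
ee_pos: [443.3, -143.8, 309.6]
orientation: [0.771, 0.636, -0.0, -0.0]
ft_force: [0.8, -1.1, 0.8]
gripper_width: 0.1
grasp_force: 0.0
```

Request:
apply_moves(increments=[[[-0.0393,0,0,0,0,0,0],[-0.0786,0,0,0,0,0,0],[-0.1179,-0.0001,0,0,0,0,0],[-0.1179,-0.0001,0,0,0,0,0],[-0.1179,-0.0001,0,0,0,0,0],[-0.1179,-0.0001,0.0327,0,0,0,0],[-0.1179,-0.0001,0.0653,0,0,0,0],[-0.1179,-0.0001,0.098,0,0,0,0]]])

```text
clock: 26.9
ee_pos: [422.5, -255.9, 211.1]
orientation: [0.77, 0.638, 0.0, 0.0]
ft_force: [-1.2, 0.0, -0.1]
gripper_width: 0.5
grasp_force: 0.0
```

Request:
apply_moves(increments=[[[0,0,0,0,0,0,0],[0.0125,0.0001,0,0,0,0,0],[0.025,0.0001,0,0,0,0,0],[0.025,0.0001,0,0,0,0,0],[0.034,0,0,0,0,0,0],[0.043,0,0,0,0,0,0],[0.052,0,0,0,0,0,0],[0.062,0,0,0,0,0,0]]])

```text
clock: 27.7
ee_pos: [434.5, -195.6, 212.2]
orientation: [0.771, 0.637, 0.0, 0.0]
ft_force: [0.0, -1.4, 1.5]
gripper_width: 0.3
grasp_force: 1.0
```

Request:
apply_moves(increments=[[[0.0205,0,0,0,0,0,0],[0.0402,0,0.0026,0,0,0,0],[0.0595,0,0.0077,0,0,0,0],[0.0779,0,0.0154,0,0,0,0],[0.0951,0.0001,0.0253,0,0,0,0],[0.1109,0.0001,0.0374,0,0,0,0],[0.125,0.0001,0.0515,0,0,0,0],[0.1372,0.0001,0.0673,0,0,0,0]]])

```text
clock: 28.5
ee_pos: [459.9, -60.3, 144.4]
orientation: [0.77, 0.638, -0.0, 0.0]
ft_force: [0.2, -3.6, 0.7]
gripper_width: 0.7
grasp_force: 1.4
```

Request:
apply_moves(increments=[[[0.0099,0,0.0173,0,0,0,0],[0.0176,0,0.0357,0,0,0,0],[0.0227,0,0.0549,0,0,0,0],[0.0227,0,0.0549,0,0,0,0],[0.0227,0,0.0549,0,0,0,0],[0.0227,0,0.0549,0,0,0,0],[0.0227,0,0.0549,0,0,0,0],[0.0227,0,0.0549,0,0,0,0]]])

```text
clock: 29.3
ee_pos: [464.7, -39.3, 90.5]
orientation: [0.771, 0.637, 0.0, 0.0]
ft_force: [-0.3, 1.2, 2.0]
gripper_width: 0.7
grasp_force: 0.8
```

Request:
apply_moves(increments=[[[0.0025,0,0.006,0,0,0,0],[0.0025,0,0.012,0,0,0,0],[0.0025,0,0.016,0,0,0,0],[0.0025,0,0.019,0,0,0,0],[0.0025,0,0.021,0,0,0,0],[0.0025,0,0.0213,0,0,0,0],[0.0025,0,0.0213,0,0,0,0],[0.0025,0,0.0213,0,0,0,0]]])

```text
clock: 30.1
ee_pos: [464.9, -36.7, 68.4]
orientation: [0.771, 0.637, -0.0, 0.0]
ft_force: [1.8, 0.1, 2.3]
gripper_width: 0.8
grasp_force: 0.9
```

Request:
apply_moves(increments=[[[0,0,0.001,0,0,0,0],[0,0,0.002,0,0,0,0],[0,0,0.002,0,0,0,0],[0,0,0.002,0,0,0,0],[0,0,0.002,0,0,0,0],[0,0,0.002,0,0,0,0],[0,0,0.002,0,0,0,0],[0,0,0.002,0,0,0,0]]])

```text
clock: 30.9
ee_pos: [464.9, -36.6, 67.2]
orientation: [0.771, 0.637, 0.0, 0.0]
ft_force: [-0.8, 2.2, 9.7]
gripper_width: 0.8
grasp_force: 5.1
```

```bash
python3 - <<'E'
from h import *
from bench import *
c=read_camera("side");im=c["img"][:,:,::-1]
cv2.imwrite("pics/side3.png",cv2.resize(im[90:240,190:350],(640,600),interpolation=cv2.INTER_CUBIC))
E
```

```text
(no output)
```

View pics/side3.png

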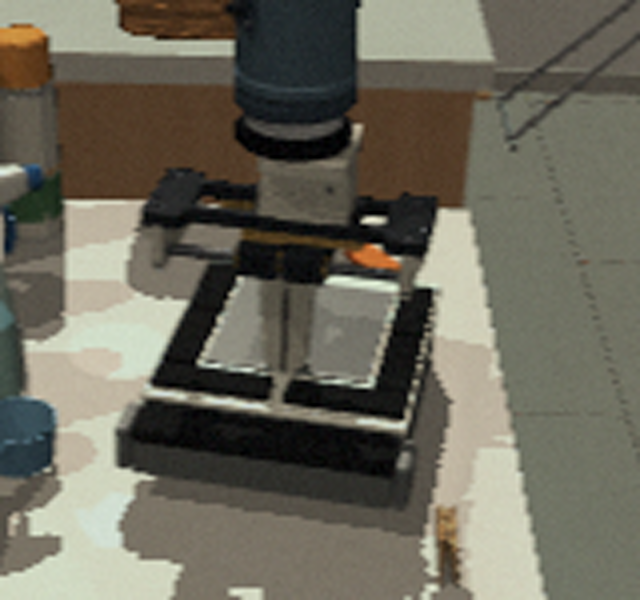

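The lid is nearly shut, with the fingertip on the plain middle at about crop (285,370). I'll press a little harder.

Request:
apply_moves(increments=[[[0,0,0.0005,0,0,0,0],[0,0,0.001,0,0,0,0],[0,0,0.0015,0,0,0,0],[0,0,0.0015,0,0,0,0],[0,0,0.0015,0,0,0,0],[0,0,0.0015,0,0,0,0],[0,0,0.0015,0,0,0,0],[0,0,0.0015,0,0,0,0]]])

```text
clock: 31.75
ee_pos: [465.0, -36.6, 66.4]
orientation: [0.77, 0.637, 0.0, 0.0]
ft_force: [-3.1, 2.9, 16.4]
gripper_width: 0.6
grasp_force: 8.5
```

Request:
apply_moves(increments=[[[0,0,0.0005,0,0,0,0],[0,0,0.001,0,0,0,0],[0,0,0.0015,0,0,0,0],[0,0,0.002,0,0,0,0],[0,0,0.002,0,0,0,0],[0,0,0.002,0,0,0,0],[0,0,0.002,0,0,0,0],[0,0,0.002,0,0,0,0]]])

```text
clock: 32.55
ee_pos: [465.1, -36.6, 65.3]
orientation: [0.77, 0.637, 0.0, 0.001]
ft_force: [-6.6, 3.0, 26.7]
gripper_width: 0.5
grasp_force: 13.0
```

Request:
apply_moves(increments=[[[0,0,-0.003,0,0,0,0],[0,0,-0.006,0,0,0,0],[0,0,-0.009,0,0,0,0],[0,0,-0.012,0,0,0,0],[0,0,-0.015,0,0,0,0],[0,0,-0.015,0,0,0,0],[0,0,-0.015,0,0,0,0],[0,0,-0.015,0,0,0,0]]])

```text
clock: 33.35
ee_pos: [464.6, -36.6, 77.7]
orientation: [0.771, 0.637, -0.0, -0.0]
ft_force: [0.4, 0.3, 0.1]
gripper_width: 0.0
grasp_force: 0.0
```

The lid stays down by itself, with zero force at 78 mm. Now the seals, starting with sections 3 and 4 at this yaw.

```bash
python3 - <<'E'
from h import *
p=cmd();a=np.radians(79.2);json.dump([p[0]+2.5*np.cos(a),p[1]+2.5*np.sin(a),78,79.2],open("cmd.json","w"))
for x,y in((-47,81),(47,81)):
    plan((*tub(x,y),90,79.2,0,2),(*tub(x,y),78,79.2,0),(*tub(x,y),65,79.2,0,-6,),(*tub(x,y),65,79.2,0,5),(*tub(x,y),90,79.2,0,1))
p=cmd();print(tub(-47,81),tub(47,81))
E
```

```text
[[[0.0158,-0.0235,-0.006,0,0,0,0],[0.0317,-0.047,-0.012,0,0,0,0],[0.0317,-0.047,-0.012,0,0,0,0],[0.0317,-0.047,-0.012,0,0,0,0],[0.0317,-0.047,0,0,0,0,0],[0.0317,-0.047,0.0022,0,0,0,0],[0.0317,-0.047,0.0043,0,0,0,0],[0.0317,-0.047,0.0065,0,0,0,0]]]
[[[0,0,0.0022,0,0,0,0],[0,0,0.0043,0,0,0,0],[0,0,0.0065,0,0,0,0],[0,0,0.0065,0,0,0,0],[0,0,0.0065,0,0,0,0],[0,0,0.0065,0,0,0,0],[0,0,0.0065,0,0,0,0],[0,0,0.0065,0,0,0,0]]]
[[[0,0,0,0,0,0,0],[0,0,-0.025,0,0,0,0],[0,0,-0.025,0,0,0,0],[0,0,-0.025,0,0,0,0],[0,0,-0.025,0,0,0,0],[0,0,-0.025,0,0,0,0],[0,0,-0.025,0,0,0,0],[0,0,-0.025,0,0,0,0]]]
end [425.    2.9  90.   79.2]
[[[0,0.0313,0,0,0,0,0],[-0.0001,0.0627,0,0,0,0,0],[-0.0001,0.094,0,0,0,0,0],[-0.0001,0.094,0,0,0,0,0],[-0.0001,0.094,0,0,0,0,0],[-0.0001,0.094,0.012,0,0,0,0],[-0.0001,0.094,0.0142,0,0,0,0],[-0.0001,0.094,0.0163,0,0,0,0]]]
[[[0,0,0.0022,0,0,0,0],[0,0,0.0044,0,0,0,0],[0,0,0.0065,0,0,0,0],[0,0,0.0087,0,0,0,0],[0,0,0.0087,0,0,0,0],[0,0,0.0087,0,0,0,0],[0,0,0.0087,0,0,0,0],[0,0,0.0087,0,0,0,0]]]
[[[0,0,0,0,0,0,0],[0,0,0,0,0,0,0],[0,0,-0.025,0,0,0,0],[0,0,-0.025,0,0,0,0],[0,0,-0.025,0,0,0,0],[0,0,-0.025,0,0,0,0],[0,0,-0.025,0,0,0,0],[0,0,-0.025,0,0,0,0]]]
end [517.3 -14.8  90.   79.2]
[np.float64(424.97208867084026), np.float64(2.893802389169977)] [np.float64(517.294770956287), np.float64(-14.784498875953275)]
```

Request:
apply_moves(increments=[[[0.0158,-0.0235,-0.006,0,0,0,0],[0.0317,-0.047,-0.012,0,0,0,0],[0.0317,-0.047,-0.012,0,0,0,0],[0.0317,-0.047,-0.012,0,0,0,0],[0.0317,-0.047,0,0,0,0,0],[0.0317,-0.047,0.0022,0,0,0,0],[0.0317,-0.047,0.0043,0,0,0,0],[0.0317,-0.047,0.0065,0,0,0,0]]])

```text
clock: 34.15
ee_pos: [425.0, 2.9, 71.6]
orientation: [0.771, 0.637, -0.0, 0.0]
ft_force: [-2.9, -0.1, 6.2]
gripper_width: 0.4
grasp_force: 3.0
```

Request:
apply_moves(increments=[[[0,0,0.0022,0,0,0,0],[0,0,0.0043,0,0,0,0],[0,0,0.0065,0,0,0,0],[0,0,0.0065,0,0,0,0],[0,0,0.0065,0,0,0,0],[0,0,0.0065,0,0,0,0],[0,0,0.0065,0,0,0,0],[0,0,0.0065,0,0,0,0]]])

```text
clock: 34.95
ee_pos: [425.1, 2.9, 66.4]
orientation: [0.771, 0.637, 0.0, 0.001]
ft_force: [-5.6, 1.6, 17.1]
gripper_width: 0.6
grasp_force: 8.3
```

Request:
apply_moves(increments=[[[0,0,0,0,0,0,0],[0,0,-0.025,0,0,0,0],[0,0.047,-0.025,0,0,0,0],[0,0.094,-0.025,0,0,0,0],[0,0.094,-0.025,0,0,0,0],[0,0.094,-0.025,0,0,0,0],[0,0.094,-0.012,0,0,0,0],[0,0.094,-0.01,0,0,0,0]]])

```text
clock: 35.75
ee_pos: [514.7, -13.9, 73.7]
orientation: [0.771, 0.637, -0.001, -0.001]
ft_force: [-1.2, -0.4, 2.0]
gripper_width: 0.4
grasp_force: 0.7
```

Request:
apply_moves(increments=[[[0,0,0.002,0,0,0,0],[0,0,0.004,0,0,0,0],[0,0,0.006,0,0,0,0],[0,0,0.008,0,0,0,0],[0,0,0.01,0,0,0,0],[0,0,0.01,0,0,0,0],[0,0,0.01,0,0,0,0],[0,0,0.01,0,0,0,0]]])

```text
clock: 36.55
ee_pos: [516.0, -14.0, 66.8]
orientation: [0.77, 0.638, -0.0, -0.0]
ft_force: [-6.4, 1.8, 14.8]
gripper_width: 0.4
grasp_force: 7.3
```

```bash
python3 - <<'E'
from h import *
json.dump([*tub(47,81),65,79.2],open("cmd.json","w"))
plan((*tub(47,81),90,79.2,0),(*tub(76,29),90,-10.8,0,1),(*tub(76,29),78,-10.8,0),(*tub(76,29),65,-10.8,0,-6),(*tub(76,29),65,-10.8,0,3))
E
```

```text
[[[0,0,-0.025,0,0,0,0],[-0.0047,0.0026,-0.025,0,0,8.2,0],[-0.0095,0.0053,-0.025,0,0,16.4,0],[-0.0142,0.0079,-0.025,0,0,24.5,0],[-0.0189,0.0105,-0.025,0,0,32.7,0],[-0.0236,0.0132,-0.025,0,0,40.9,0],[-0.0284,0.0158,-0.025,0,0,49.1,0],[-0.0331,0.0184,-0.025,0,0,57.3,0]]]
[[[-0.0003,0.0054,0,0,0,8.2,0],[-0.0007,0.0108,0,0,0,16.3,0],[-0.001,0.0162,0,0,0,24.5,0],[-0.0013,0.0216,0,0,0,32.7,0],[-0.0013,0.0216,0,0,0,32.7,0],[-0.0013,0.0216,0.012,0,0,32.7,0],[-0.0013,0.0216,0.0142,0,0,32.7,0],[-0.0013,0.0216,0.0163,0,0,32.7,0]]]
[[[0,0,0.0022,0,0,0,0],[0,0,0.0044,0,0,0,0],[0,0,0.0065,0,0,0,0],[0,0,0.0087,0,0,0,0],[0,0,0.0087,0,0,0,0],[0,0,0.0087,0,0,0,0],[0,0,0.0087,0,0,0,0],[0,0,0.0087,0,0,0,0]]]
end [536.  -71.3  65.  -10.8]
```

Request:
apply_moves(increments=[[[0,0,-0.025,0,0,0,0],[-0.0047,0.0026,-0.025,0,0,8.2,0],[-0.0095,0.0053,-0.025,0,0,16.4,0],[-0.0142,0.0079,-0.025,0,0,24.5,0],[-0.0189,0.0105,-0.025,0,0,32.7,0],[-0.0236,0.0132,-0.025,0,0,40.9,0],[-0.0284,0.0158,-0.025,0,0,49.1,0],[-0.0331,0.0184,-0.025,0,0,57.3,0]]])

```text
clock: 37.35
ee_pos: [528.8, -50.5, 90.4]
orientation: [0.982, 0.187, 0.0, 0.0]
ft_force: [0.3, -0.4, 0.7]
gripper_width: 0.6
grasp_force: 0.0
```

Request:
apply_moves(increments=[[[-0.0003,0.0054,0,0,0,8.2,0],[-0.0007,0.0108,0,0,0,16.3,0],[-0.001,0.0162,0,0,0,24.5,0],[-0.0013,0.0216,0,0,0,32.7,0],[-0.0013,0.0216,0,0,0,32.7,0],[-0.0013,0.0216,0.012,0,0,32.7,0],[-0.0013,0.0216,0.0142,0,0,32.7,0],[-0.0013,0.0216,0.0163,0,0,32.7,0]]])

```text
clock: 38.15
ee_pos: [534.6, -70.2, 73.1]
orientation: [0.996, -0.093, -0.001, -0.0]
ft_force: [-2.8, 0.6, 6.5]
gripper_width: 0.2
grasp_force: 3.0
```

Request:
apply_moves(increments=[[[0,0,0.0022,0,0,0,0],[0,0,0.0044,0,0,0,0],[0,0,0.0065,0,0,0,0],[0,0,0.0087,0,0,0,0],[0,0,0.0087,0,0,0,0],[0,0,0.0087,0,0,0,0],[0,0,0.0087,0,0,0,0],[0,0,0.0087,0,0,0,0]]])

```text
clock: 38.95
ee_pos: [534.8, -70.2, 67.2]
orientation: [0.996, -0.093, -0.0, 0.0]
ft_force: [-9.5, 1.7, 21.4]
gripper_width: 0.5
grasp_force: 10.9
```

```bash
python3 - <<'E'
from h import *
plan((*tub(76,29),90,-10.8,0),(*tub(76,-45),90,-10.8,0,1),(*tub(76,-45),78,-10.8,0),(*tub(76,-45),65,-10.8,0,-6),(*tub(76,-45),65,-10.8,0,4))
plan((*tub(76,-45),90,-10.8,0),(*tub(-76,-45),90,-10.8,0,1),(*tub(-76,-45),78,-10.8,0),(*tub(-76,-45),65,-10.8,0,-6),(*tub(-76,-45),65,-10.8,0,2))
E
```

```text
[[[0,0,-0.025,0,0,0,0],[0,0.037,-0.025,0,0,0,0],[-0.0001,0.074,-0.025,0,0,0,0],[-0.0001,0.074,-0.025,0,0,0,0],[-0.0001,0.074,-0.013,0,0,0,0],[-0.0001,0.074,-0.0108,0,0,0,0],[-0.0001,0.074,-0.0087,0,0,0,0],[-0.0001,0.074,-0.0065,0,0,0,0]]]
[[[0,0,0.0022,0,0,0,0],[0,0,0.0043,0,0,0,0],[0,0,0.0065,0,0,0,0],[0,0,0.0065,0,0,0,0],[0,0,0.0065,0,0,0,0],[0,0,0.0065,0,0,0,0],[0,0,0.0065,0,0,0,0],[0,0,0.0065,0,0,0,0]]]
end [ 522.1 -143.9   65.   -10.8]
[[[0,0,-0.025,0,0,0,0],[-0.038,0,-0.025,0,0,0,0],[-0.076,0,-0.025,0,0,0,0],[-0.114,0,-0.025,0,0,0,0],[-0.152,-0.0001,-0.025,0,0,0,0],[-0.152,-0.0001,-0.025,0,0,0,0],[-0.152,-0.0001,-0.013,0,0,0,0],[-0.152,-0.0001,-0.0108,0,0,0,0]]]
[[[0,0,0.0021,0,0,0,0],[0,0,0.0043,0,0,0,0],[0,0,0.0065,0,0,0,0],[0,0,0.0086,0,0,0,0],[0,0,0.0108,0,0,0,0],[0,0,0.0108,0,0,0,0],[0,0,0.0108,0,0,0,0],[0,0,0.0108,0,0,0,0]]]
end [ 372.8 -115.4   65.   -10.8]
```

Request:
apply_moves(increments=[[[0,0,-0.025,0,0,0,0],[0,0.037,-0.025,0,0,0,0],[0,0.074,-0.025,0,0,0,0],[0,0.074,-0.025,0,0,0,0],[0,0.074,-0.013,0,0,0,0],[0,0.074,-0.0108,0,0,0,0],[0,0.074,-0.0087,0,0,0,0],[0,0.074,-0.0065,0,0,0,0]]])

```text
clock: 39.75
ee_pos: [520.9, -142.4, 71.2]
orientation: [0.996, -0.093, -0.001, -0.0]
ft_force: [-3.5, 0.3, 6.6]
gripper_width: 0.3
grasp_force: 3.0
```

Request:
apply_moves(increments=[[[0,0,0.0022,0,0,0,0],[0,0,0.0043,0,0,0,0],[0,0,0.0065,0,0,0,0],[0,0,0.0065,0,0,0,0],[0,0,0.0065,0,0,0,0],[0,0,0.0065,0,0,0,0],[0,0,0.0065,0,0,0,0],[0,0,0.0065,0,0,0,0]]])

```text
clock: 40.55
ee_pos: [521.1, -142.4, 68.3]
orientation: [0.996, -0.093, -0.0, 0.0]
ft_force: [-12.1, 1.9, 31.2]
gripper_width: 0.7
grasp_force: 15.9
```

Request:
apply_moves(increments=[[[0,0,-0.025,0,0,0,0],[-0.038,0,-0.025,0,0,0,0],[-0.076,0,-0.025,0,0,0,0],[-0.114,0,-0.025,0,0,0,0],[-0.152,0,-0.025,0,0,0,0],[-0.152,0,-0.025,0,0,0,0],[-0.152,0,-0.013,0,0,0,0],[-0.152,0,-0.0108,0,0,0,0]]])

```text
clock: 41.35
ee_pos: [372.5, -114.2, 75.1]
orientation: [0.996, -0.094, -0.0, -0.0]
ft_force: [-0.5, -0.6, -0.0]
gripper_width: 0.1
grasp_force: 0.0
```

Request:
apply_moves(increments=[[[0,0,0.0021,0,0,0,0],[0,0,0.0043,0,0,0,0],[0,0,0.0065,0,0,0,0],[0,0,0.0086,0,0,0,0],[0,0,0.0108,0,0,0,0],[0,0,0.0108,0,0,0,0],[0,0,0.0108,0,0,0,0],[0,0,0.0108,0,0,0,0]]])

```text
clock: 42.15
ee_pos: [373.1, -114.6, 67.9]
orientation: [0.996, -0.094, 0.0, -0.0]
ft_force: [-10.5, 8.6, 42.0]
gripper_width: 0.2
grasp_force: 21.4
```

```bash
python3 - <<'E'
from h import *
print(cmd(),[*tub(-76,-45)],tub(76,-45))
E
```

```text
[372.76351384675775, -115.3625001453768, 65.0, -10.799999999999997] [np.float64(372.7931126529308), np.float64(-115.4039341137844)] [np.float64(522.0808542208872), np.float64(-143.9901233935582)]
```

Request:
apply_moves(increments=[[[0,0,-0.025,0,0,0,0],[0,-0.037,-0.025,0,0,0,0],[0,-0.074,-0.025,0,0,0,0],[0,-0.074,-0.025,0,0,0,0],[0,-0.074,-0.013,0,0,0,0],[0,-0.074,-0.0108,0,0,0,0],[0,-0.074,-0.0087,0,0,0,0],[0,-0.074,-0.0065,0,0,0,0]]])

```text
clock: 42.95
ee_pos: [386.4, -42.7, 71.6]
orientation: [0.996, -0.095, -0.0, -0.0]
ft_force: [-1.8, 1.1, 5.2]
gripper_width: 0.1
grasp_force: 3.0
```

Request:
apply_moves(increments=[[[0,0,0.0022,0,0,0,0],[0,0,0.0043,0,0,0,0],[0,0,0.006,0,0,0,0],[0,0,0.006,0,0,0,0],[0,0,0.006,0,0,0,0],[0,0,0.006,0,0,0,0],[0,0,0.006,0,0,0,0],[0,0,0.006,0,0,0,0]]])

```text
clock: 43.75
ee_pos: [386.6, -42.6, 67.1]
orientation: [0.996, -0.095, 0.0, -0.0]
ft_force: [-6.5, 4.2, 23.0]
gripper_width: 0.6
grasp_force: 11.2
```

Request:
apply_moves(increments=[[[0,0,-0.035,0,0,0,0],[0,-0.03,-0.07,0,0,0,0],[0,-0.07,-0.1,0,0,0,0],[0,-0.11,-0.13,0,0,0,0],[0,-0.15,-0.15,0,0,0,0],[0,-0.19,-0.15,0,0,0,0],[0,-0.23,-0.15,0,0,0,0],[0,-0.23,-0.15,0,0,0,0]]])

```text
clock: 44.55
ee_pos: [430.2, 187.0, 215.8]
orientation: [0.996, -0.092, 0.001, -0.001]
ft_force: [0.3, -0.3, 0.1]
gripper_width: 1.0
grasp_force: 0.0
```

```bash
python3 - <<'E'
from h import *
from bench import *
print(get_obs()["ee_pos"])
ims=[]
for n in("top","side"):
    c=read_camera(n);bars(c)
    im=c["img"][:,:,::-1]; ims.append(cv2.resize(im[165:285,210:340] if n=="top" else im[135:235,205:313],(400,370),interpolation=cv2.INTER_CUBIC))
cv2.imwrite("pics/crop3.png",np.hstack(ims))
E
```

```text
[430.17655244 187.03194822 215.78519933]
```

View pics/crop3.png

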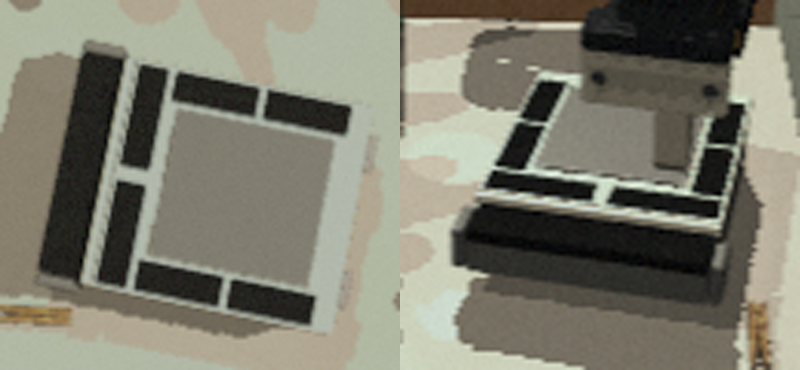

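The lid is shut. In both views all six sections sit below the white rim, the peg hasn't moved, and the arm is clear, so I'm handing in.

```bash
python3 -c "
from bench import *
o=get_obs();print(o['clock'],o['qvel'].round(3));print(sign_off())"
```

```text
44.65 [-0.036 -0.013  0.02  -0.004  0.002 -0.003]
the job is handed in; nothing more can be done
None
```

I put the three green soap bars in the tub, shut the lid until it stayed down and pressed all six seal sections home. I handed the job in after 44.7 s; `sign_off()` gave no verdict, so success is judged from the last pictures and the push forces.

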